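# Lift the hot garlic off the baking sheet with tongs

## Robot

A 6-joint arm with a two-finger parallel gripper is mounted at the origin on a cart in front of the work surface, level with it; the furniture and walls round the work are solid. World frame = base frame: x ahead of the robot, y to its left, z up, the work surface at z = 0. Lengths are in mm, angles in rad, forces in N, time in s.
With the tool pointing down it reaches from about 375 to 925 mm from the base axis. Payload 5.7 kg.
Tool frame: the origin (TCP) lies between the finger pads; the fingertips stand 14 mm ahead of it and the grasp point (between the pads) lies 5 mm behind it; z points along the fingers, y is the line along which they close (so a half turn about z gives the same grasp; the last joint's range is limited). The gripper opens to 85 mm and grips with 20 to 120 N. Pads are 22 mm wide; open, the fingers measure 114 mm over their backs; the gripper's body (76 mm by 85 mm) begins 54 mm behind the grasp point. The pads swing forward as they close: fully open they stand 13 mm farther back than shut.
Start: joints at [1.179, 0.359, 1.51, -0, 1.272, -0.115], TCP at [163.961, 577.132, 245.267] pointing down, gripper open.
Joint ranges: [-2.97, 2.97], [-1.01, 2.36], [0.21, 2.38], [-0.96, 4.11], [0.2, 2.71], [-2.98, 2.98]. Speed limits (rad/s): [2.39, 2.39, 3.14, 3.14, 3.14, 3.14].

## Interface

Orientations are given as a unit quaternion [x, y, z, w].
In Python, from station import status, snapshot, robot gives the robot as it stands. The module is installed in compiled form; this text tells all that it offers.
- The arm moves only by the tool send_rows, never from a script. Its argument "increments" is a list of rows, each an object with "slide": the shift along the world's x, y, z in mm, a list of three; "turn": the turn about the world's z in rad; "gripper": the closure, from 0 (fully open) to 1 (shut). A call has 1 to 10 rows; each row shifts and turns the commanded pose from where the row before left it; what a row does not reach is not made up. A row lasts 1/8 s, in which the tool goes at most 62.5 mm and 10.7 degrees, less where a joint would pass 70% of its speed; a pose out of reach is approached as far as the arm can. A call with a gripper value outside its range is refused whole. The fingers move at their own pace and stop on an object; the grip force is fixed at half the most. Time passes only in rows, so rows that do not move let the fingers close. It gives the time, the measured TCP pose, the force, the opening and the grip force at its end, in the units of the state.
- status.get_state(): the state, without advancing time (a new reading comes with each control period).
- snapshot(name): name is "scene" or "top" or "wrist"; returns a dict with "pixels" (384x512x3 uint8, red, green, blue), "depth" (384x512 float32, mm along the optical axis (not along the pixel's ray), 0 where there is no reading), "intrinsics" (3x3 intrinsics, pixels), "rvec" (rotation vector, rad) and "tvec" (3), from world to camera coordinates, as OpenCV has them. Camera axes: x right, y down, z forward; pixel columns grow to the right and rows downward; lengths in mm; the calibration is good to about 2 mm. A picture is of the moment at which its call begins.
- robot.sign_off(): hands the job in; it is judged then, once.
The state is a dict: "time": time; "qpos": joint angles; "joint_velocities": joint speeds; "joint_torque": joint torques, N m; "tcp_pos": TCP position; "orientation": TCP orientation; "wrist_force": force on the tool from outside, world axes, zero at the start; "wrist_torque": the same for the moment, N m; "opening": finger opening in mm; "gripper_force": force on a finger pad.
Only numpy, scipy, OpenCV 4.12 (cv2) and the standard library are available. Lean on these libraries where they do the work, as an engineer would, in place of code of your own. Each camera call takes 0.05 s, during which the arm holds its last target. There are 200 camera calls.

## Task

The garlic bulb on the baking sheet is done before the onion and the lemon, and too hot to touch. Pick up the kitchen tongs, close their jaws on the garlic, carry it over to the empty plate and finish while still holding it there in the tongs, well clear above the middle of the plate. Never touch the garlic with the gripper itself, leave the onion and the lemon where they lie, and do not push the plate away.

Things in the scene. Friction and masses are not known exactly. Their poses are not given: they have to be found in the camera images.
- tongs_grip (a point): steel kitchen tongs lying on the worktop, 290 mm long, sprung open. Point midway between the black grips of the two arms, half-way up (17 mm over the underside of the jaws); x to the jaws, y to the left arm, z up. The grips are 22 mm high, reach 40 mm ahead of and behind it; 66 mm over the outsides when open, about 50 mm when the jaws hold the garlic. Weight 120 g, balances within 25 mm of it
- tongs_jaws (a point): point midway between the jaws of the tongs, half-way up, 113 mm ahead of tongs_grip: cupped steel heads 53 mm long and 34 mm high, about 82 mm apart inside and 95 mm over their outsides when open
- tongs_hinge (a point): hinge of the tongs, half-way up, 123 mm behind tongs_grip. Its spring presses about 5 N on each finger at the grips at rest and 7 N with the jaws on the garlic; squeezed 5 to 8 mm at the grips, the tongs can be carried with the jaws still open
- tongs_left (a joint): angle by which the left arm of the tongs is squeezed in, rad: 0 open, 0.15 shut; the right arm always turns in by the same angle. About 0.07 when closed on the garlic
- garlic_center (a point): whole pale garlic bulb, 60 mm across and 58 mm high, about 40 g, standing loose on the baking sheet; the point is at its centre, 29 mm above its underside. It is wider in its lower half
- onion_center (a point): brown onion, 82 mm across and 94 mm high, on the baking sheet; the point is 45 mm above its underside. Must stay where it is
- lemon_center (a point): yellow lemon, 78 x 55 x 56 mm, on the baking sheet; the point is at its centre. Must stay where it is
- sheet: dark flat baking sheet, 170 mm in its x and 310 mm in its y, on a low wire rack (192 x 332 mm), fixed; the origin is under its centre on the worktop, x pointing to the back. Its top is 20 mm above the worktop; the front and the two ends have no rim, only the far long side has a lip 18 mm high. The garlic, the onion and the lemon stand in a row along its y about 108 mm apart, in any order
- plate: empty white side plate, 180 mm across and 20 mm high, loose on the worktop beside the sheet; the origin is under its centre
Not all that is in view belongs to the job. Leave any pink look-alike of the part that bears garlic_center alone.

How it is judged:
By the outcome, as a careful person would: the job done as asked, in the order asked, and still so for the second after the job is handed in, while the arm keeps its last pose, push and grip.
It also fails if it takes over 45 s, if anything falls off the work surface, if the arm or the gripper's body presses on something with over 40 N, if the wrist force passes 120 N, or if a joint passes its speed limit or range.

## Working session

There is one attempt and no reset: what is moved stays moved. The work goes in short steps, Python scripts to look and compute and a tool call to move; the robot and the scene stay as the last step left them, time stands still between calls to the robot, and variables do not carry over. Pictures are saved under pics/ and viewed, at most 10 in all, crops included, and the job is handed in when it is done.

Besides the shell and the picture viewer there is one more tool, called after ">>>" as name(argument=value, ...), one argument or row to a line, values as JSON. send_rows: Moves the arm, as the interface text tells. Its arguments: {"type":"object","properties":{"increments":{"type":"array","items":{"type":"object","properties":{"slide":{"type":"array","items":{"type":"number"}},"turn":{"type":"number"},"gripper":{"type":"number"}}}}},"required":["increments"]}

```bash
mkdir -p pics
cat > h.py <<'E'
import numpy as np, cv2
from station import status, snapshot, robot
def snap(n):
    s=snapshot(n); R=cv2.Rodrigues(np.array(s["rvec"],float))[0]; t=np.array(s["tvec"],float).ravel()
    return s,R,t
def world(s,R,t):
    d=s["depth"]; K=np.array(s["intrinsics"]); v,u=np.mgrid[:d.shape[0],:d.shape[1]]
    P=np.stack([(u-K[0,2])/K[0,0]*d,(v-K[1,2])/K[1,1]*d,d],-1)
    W=(P-t)@R; W[d==0]=np.nan; return W
def save(s,name): cv2.imwrite("pics/"+name,s["pixels"][:,:,::-1])
E
python3 - <<'E'
from h import *
print(status.get_state())
for n in ("top","scene"):
    s,R,t=snap(n); save(s,n+"1.png"); W=world(s,R,t); np.save(n+"W.npy",W); np.save(n+"P.npy",s["pixels"]); print(n,-R.T@t)
a=[cv2.imread(f"pics/{n}1.png") for n in("top","scene")]
cv2.imwrite("pics/both.png",np.vstack(a)[:, :])
E
```

```text
{'time': 0.0, 'qpos': array([ 1.17893213e+00,  3.59504482e-01,  1.51145705e+00,  2.32713187e-06,
        1.27249389e+00, -1.15103517e-01]), 'joint_velocities': array([ 0.0003114 , -0.00042538,  0.00018158,  0.00209437, -0.00057678,
       -0.00032834]), 'joint_torque': array([-1.22607435e-04, -5.27641225e+01, -2.78615570e+01, -1.92757402e-04,
        1.32680786e-02, -3.59588157e-06]), 'tcp_pos': array([163.697397  , 576.54575387, 244.44450563]), 'orientation': array([ 1.37939397e-01,  9.90440233e-01, -9.01342372e-04, -2.34646930e-04]), 'wrist_force': array([ 0.02222886,  0.0277025 , -0.01228144]), 'wrist_torque': array([ 0.01033739, -0.00543169,  0.00955572]), 'gripper_force': 0.0, 'opening': 85.37309158207916}
top [ 400.04423985   55.49295407 1006.97473603]
scene [ 172.82814878 -704.51631884  526.73532657]
```

View pics/top1.png

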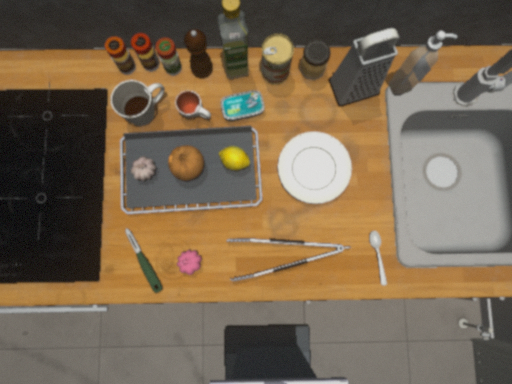

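View pics/scene1.png

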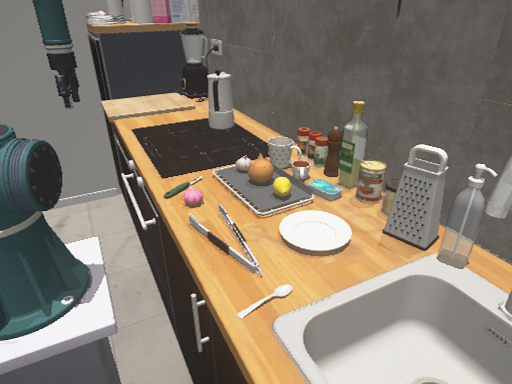

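The top view shows the tongs with the hinge at (345,247) and the jaws to the left at (230,260). The grips are near (287,242) and (292,265). The garlic is at (143,168), at the left end of the sheet, next to the onion at (186,163) and then the lemon at (235,158). The plate is at (315,167), and the pink decoy is at (189,262). In the scene view the arm is clear of everything.

Run:
```python
from h import *
W=np.load("topW.npy");P=np.load("topP.npy").astype(int)
hsv=cv2.cvtColor(P.astype(np.uint8),cv2.COLOR_RGB2HSV)
def box(u0,u1,v0,v1):
    m=np.zeros(W.shape[:2],bool);m[v0:v1,u0:u1]=1;return m
def rep(n,m,z=None):
    v,u=np.nonzero(m); w=W[m]; print(n,m.sum(),"px",u.mean().round(1),v.mean().round(1),"med",np.nanmedian(w,0).round(1),"mid",((np.nanpercentile(w,2,0)+np.nanpercentile(w,98,0))/2).round(1),"rng",(np.nanpercentile(w,98,0)-np.nanpercentile(w,2,0)).round(1))
Z=W[...,2]
for n,b in dict(garlic=(125,160,150,186),onion=(164,208,142,186),lemon=(215,253,143,175)).items(): rep(n,box(*b)&(Z>32))
rep("plate",box(270,360,125,210)&(Z>6)&(hsv[...,1]<60)&(hsv[...,2]>120))
rep("sheetregion",box(115,268,120,220)&(Z>15)&(Z<24)&(hsv[...,2]<130))
T=box(222,352,232,286)
blk=T&(P.max(2)<75)
n,l,st,c=cv2.connectedComponentsWithStats(blk.astype(np.uint8))
for i in range(1,n):
    if st[i,4]>15: rep("grip%d"%i,l==i)
tg=T&(Z>8); rep("tongs",tg)
w=W[tg]
for y0 in range(int(np.nanmin(w[:,1])),int(np.nanmax(w[:,1])),20):
    k=w[(w[:,1]>=y0)&(w[:,1]<y0+20)]
    if len(k): xs=np.sort(k[:,0]); m=xs.mean(); print(y0+10,xs[0].round(),xs[xs<m].mean().round(1) if (xs<m).any() else 0,xs[xs>=m].mean().round(1),xs[-1].round(),"z",np.median(k[:,2]).round(1))
v=(np.array([0,0]))
im=P[215:300,110:360].astype(np.uint8); 
cv2.imwrite("pics/t2.png",cv2.resize(im[:,:,::-1],None,fx=3.2,fy=3.2,interpolation=2))
```

```text
garlic 443 px 142.9 168.4 med [635.2 306.7  57.5] mid [637.8 309.3  55.9] rng [47.3 48.5 32.2]
onion 1005 px 185.6 162.3 med [641.5 204.   83. ] mid [645.3 206.2  80.1] rng [71.2 72.7 46.8]
lemon 569 px 234.1 158.0 med [654.9  95.3  66.3] mid [657.6  95.7  60.8] rng [48.8 64.5 29.8]
plate 2911 px 314.6 166.8 med [646.1 -99.6  12.5] mid [643.9 -97.3  13.7] rng [163.7 163.5  14.9]
sheetregion 6848 px 189.2 170.7 med [625.1 200.7  19.7] mid [643.8 204.6  19.6] rng [170.5 299.9   7.1]
tongs 700 px 288.3 253.8 med [445.4 -27.4  23.3] mid [424.9 -25.1  22.7] rng [ 91.4 258.2  21.1]
-165 444.0 445.7 449.0 451.0 z 17.9
-145 435.0 440.3 451.1 456.0 z 19.0
-125 431.0 434.3 454.8 456.0 z 19.8
-105 426.0 429.5 456.2 459.0 z 20.2
-85 420.0 424.1 457.9 459.0 z 20.0
-65 411.0 416.8 460.3 464.0 z 22.5
-45 404.0 411.5 463.2 467.0 z 23.5
-25 400.0 405.8 464.2 470.0 z 23.7
-5 396.0 401.0 466.1 470.0 z 24.6
15 393.0 397.2 466.2 470.0 z 24.5
35 387.0 392.3 466.9 470.0 z 24.4
55 383.0 386.6 468.7 471.0 z 25.2
75 379.0 382.4 469.6 473.0 z 31.5
95 377.0 379.5 469.5 471.0 z 31.9
115 377.0 378.7 469.0 471.0 z 30.9
```

View pics/t2.png

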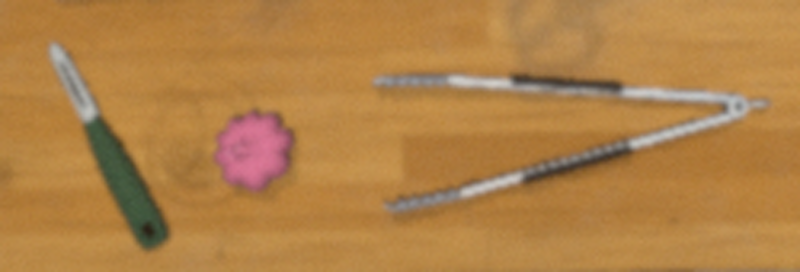

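The crop shows the tongs' hinge at crop (738,105) and the jaw tips at (375,82) and (387,208). The black grip centres are at (567,84) and (577,161).

Run:
```python
import numpy as np
W=np.load("topW.npy")
for n,c in dict(hinge=(738,105),tipU=(378,82),tipL=(390,208),gU=(567,84),gL=(577,161)).items():
    u,v=110+c[0]/3.2,215+c[1]/3.2; k=W[int(v)-2:int(v)+3,int(u)-2:int(u)+3].reshape(-1,3); k=k[k[:,2]>8]; print(n,np.median(k,0).round(1))
```

```text
hinge [ 448.7 -149.3   20.3]
tipU [468.7 111.4  30.8]
tipL [378.9 104.2  30.5]
gU [464.5 -25.1  23.7]
gL [407.7 -30.7  23.7]
```

>>> send_rows(
  increments=[
    {"slide": [30, -32, 0], "turn": -0.071, "gripper": 0},
    {"slide": [30, -32, 0], "turn": -0.071, "gripper": 0},
    {"slide": [30, -32, 0], "turn": -0.071, "gripper": 0},
    {"slide": [30, -32, 0], "turn": -0.071, "gripper": 0},
    {"slide": [30, -32, 0], "turn": -0.071, "gripper": 0},
    {"slide": [30, -32, 0], "turn": -0.071, "gripper": 0},
    {"slide": [30, -32, 0], "turn": -0.071, "gripper": 0},
    {"slide": [30, -32, 0], "turn": -0.071, "gripper": 0},
    {"slide": [30, -32, 0], "turn": -0.071, "gripper": 0},
  ],
)

```text
time: 1.23
tcp_pos: [434.6, 287.9, 245.0]
orientation: [0.443, 0.896, -0.0, -0.0]
wrist_force: [0.6, 0.7, -0.6]
opening: 85.2
gripper_force: 0.0
```

>>> send_rows(
  increments=[
    {"slide": [0, -38, -10], "turn": -0.071, "gripper": 0},
    {"slide": [0, -38, -10], "turn": -0.071, "gripper": 0},
    {"slide": [0, -38, -10], "turn": -0.071, "gripper": 0},
    {"slide": [0, -38, -10], "turn": -0.071, "gripper": 0},
    {"slide": [0, -38, -10], "turn": -0.071, "gripper": 0},
    {"slide": [0, -38, -10], "turn": -0.071, "gripper": 0},
    {"slide": [0, -38, -10], "turn": -0.071, "gripper": 0},
    {"slide": [0, -38, -10], "turn": -0.071, "gripper": 0},
    {"slide": [0, 0, 0], "turn": 0, "gripper": 0},
    {"slide": [0, 0, 0], "turn": 0, "gripper": 0},
  ],
)

```text
time: 2.48
tcp_pos: [433.7, -14.6, 165.2]
orientation: [0.676, 0.737, -0.0, -0.0]
wrist_force: [-0.6, -0.1, -0.2]
opening: 85.1
gripper_force: 0.0
```

Run:
```python
from h import *
st=status.get_state(); print(st['tcp_pos'],st['orientation'],st['qpos'])
s,R,t=snap("wrist"); save(s,"w1.png"); np.save("w1W.npy",world(s,R,t)); print(-R.T@t,R,s["intrinsics"])
```

```text
[433.72117864 -14.56821433 165.18232529] [ 6.75756299e-01  7.37124979e-01 -4.94966340e-05 -4.31445421e-04] [-1.93325316e-01  2.23517650e-01  1.95096818e+00  4.43825542e-04
  9.67894738e-01 -2.80392813e-01]
[426.15482654  52.8963537  291.95265419] [[ 9.96162715e-01  8.75195900e-02  4.07347915e-04]
 [ 8.41243302e-02 -9.58780533e-01  2.71409259e-01]
 [ 2.41441843e-02 -2.70333516e-01 -9.62463947e-01]] [[343.82196145   0.         256.48330488]
 [  0.         343.82196145 197.4251236 ]
 [  0.           0.           1.        ]]
```

View pics/w1.png

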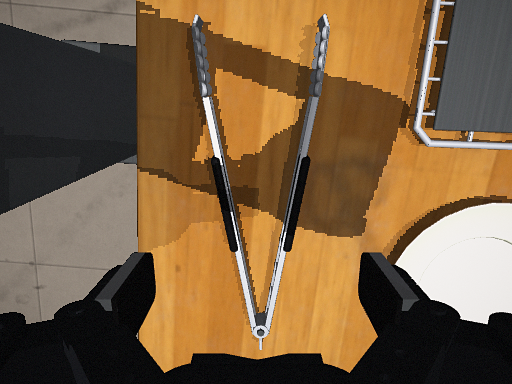

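The wrist view shows the tongs lined up with the image: hinge at (260,331), jaw tips at (197,18) and (323,17), and grips centred near (225,203) and (297,204).

Run:
```python
from h import *
s,R,t=snap("wrist"); K=np.array(s["intrinsics"]); C=-R.T@t
def ray(u,v,z):
    d=R.T@np.linalg.solve(K,[u,v,1]); return C+d*(z-C[2])/d[2]
hs=cv2.cvtColor(s["pixels"],cv2.COLOR_RGB2HSV); W=world(s,R,t)
m=np.zeros(hs.shape[:2],bool); m[150:256,200:325]=1
m&=(s["pixels"].max(2)<60)&(W[...,2]>12)
n,l,st,c=cv2.connectedComponentsWithStats(m.astype(np.uint8))
for i in range(1,n):
    if st[i,4]>200:
        w=W[l==i]; print(st[i],c[i],"mid",((w.min(0)+w.max(0))/2).round(1),"min",w.min(0).round(1),"max",w.max(0).round(1))
for n,p in dict(tipL=(197,18,32),tipR=(323,17,32),hinge=(260,331,20)).items(): print(n,ray(*p).round(1))
# fingers lowest
k=W[240:310,90:160].reshape(-1,3); print("finger z min", np.nanpercentile(k[k[:,2]>60][:,2],[1,5]))
```

```text
[211 156  26  96 795] [223.48553459 202.91069182] mid [407.  -32.7  20.1] min [394.3 -72.9  14.6] max [419.8   7.5  25.6]
[283 156  27  96 816] [296.16421569 203.29656863] mid [465.9 -27.2  20.4] min [459.6 -68.5  15.1] max [472.3  14.1  25.7]
tipL [381.  103.8  32. ]
tipR [466.9 112.   32. ]
hinge [ 447.7 -150.6   20. ]
finger z min [163.52757686 166.31465415]
```

>>> send_rows(
  increments=[
    {"slide": [0.5, -3, -30], "turn": 0.004, "gripper": 0},
    {"slide": [0.5, -3, -30], "turn": 0, "gripper": 0},
    {"slide": [0.5, -3, -30], "turn": 0, "gripper": 0},
    {"slide": [0.5, -3, -30], "turn": 0, "gripper": 0},
    {"slide": [0.7, -3.5, -20], "turn": 0, "gripper": 0},
    {"slide": [0, 0, -14], "turn": 0, "gripper": 0},
    {"slide": [0, 0, 0], "turn": 0, "gripper": 0},
    {"slide": [0, 0, 0], "turn": 0, "gripper": 0.2},
    {"slide": [0, 0, 0], "turn": 0, "gripper": 0.2},
    {"slide": [0, 0, 0], "turn": 0, "gripper": 0.2},
  ],
)

```text
time: 3.82
tcp_pos: [437.2, -30.2, 11.9]
orientation: [0.674, 0.739, 0.0, 0.001]
wrist_force: [-0.2, 2.2, 4.6]
opening: 68.3
gripper_force: 5.2
```

>>> send_rows(
  increments=[
    {"slide": [0, 0, 0], "turn": 0, "gripper": 0.28},
    {"slide": [0, 0, 0], "turn": 0, "gripper": 0.28},
    {"slide": [0, 0, 0], "turn": 0, "gripper": 0.28},
  ],
)

```text
time: 4.2
tcp_pos: [437.3, -30.5, 11.9]
orientation: [0.674, 0.738, 0.0, 0.001]
wrist_force: [-0.2, 1.0, 6.5]
opening: 61.5
gripper_force: 4.8
```

>>> send_rows(
  increments=[
    {"slide": [0, 0, 0], "turn": 0, "gripper": 0.3},
    {"slide": [0, 0, 5], "turn": 0, "gripper": 0.3},
    {"slide": [0, 0, 10], "turn": 0, "gripper": 0.3},
    {"slide": [0, 0, 15], "turn": 0, "gripper": 0.3},
    {"slide": [0, 0, 15], "turn": 0, "gripper": 0.3},
    {"slide": [0, 0, 15], "turn": 0, "gripper": 0.3},
    {"slide": [0, 0, 15], "turn": 0, "gripper": 0.3},
    {"slide": [0, 0, 0], "turn": 0, "gripper": 0.3},
  ],
)

```text
time: 5.2
tcp_pos: [437.5, -30.6, 87.5]
orientation: [0.674, 0.739, 0.001, 0.001]
wrist_force: [0.6, 0.4, -1.1]
opening: 60.1
gripper_force: 6.0
```

Run:
```python
from h import *
s,R,t=snap("wrist"); save(s,"w2.png"); np.save("w2W.npy",world(s,R,t))
s,R,t=snap("scene"); save(s,"s2.png")
a=cv2.imread("pics/w2.png");b=cv2.imread("pics/s2.png")[150:342,150:406];
cv2.imwrite("pics/c2.png",np.hstack([cv2.resize(a,(400,300)),cv2.resize(b,(400,300))]))
```

```text
(no output)
```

View pics/c2.png

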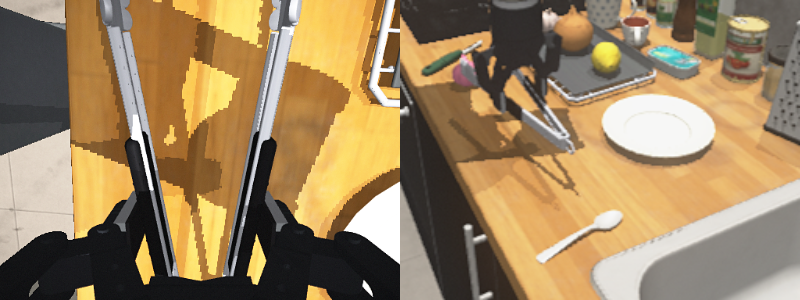

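The tongs are lifted and held, with the arms converging at the bottom of the wrist view and the jaws still open at the top. Next I'll measure their height and pitch from depth.

Run:
```python
from h import *
W=np.load("w2W.npy")
# along tongs axis
a=np.radians(95.2); d=np.array([np.cos(a),np.sin(a)]); n=np.array([-d[1],d[0]]); g=np.array([437.5,-30.6])
q=W.reshape(-1,3); x=(q[:,:2]-g)@d; y=(q[:,:2]-g)@n; z=q[:,2]
for x0 in range(-60,140,12):
    for sg in (1,-1):
        k=(x>=x0)&(x<x0+12)&(y*sg>5)&(y*sg<50)&(z>60)&(z<140)
        if k.sum()>10: print(x0+6,sg,k.sum(),"ztop",np.percentile(z[k],[50,95]).round(1),"y",np.percentile(y[k],[2,50,98]).round(1))
```

```text
-42 1 134 ztop [78.  81.8] y [15.1 17.1 18.6]
-42 -1 134 ztop [78.1 82.5] y [-15.4 -13.8 -11.9]
-30 1 531 ztop [95.  97.3] y [17.1 19.4 26.1]
-30 -1 528 ztop [95.  97.4] y [-22.6 -16.1 -13.9]
-18 1 801 ztop [96.1 97.8] y [18.8 21.5 27.8]
-18 -1 835 ztop [96.2 98.4] y [-48.1 -18.2 -15.3]
-6 1 1958 ztop [ 98.6 131. ] y [20.7 31.6 49.6]
-6 -1 2483 ztop [110. 133.] y [-49.6 -28.4 -17.4]
6 1 4791 ztop [114.2 131.5] y [22.8 35.7 49.4]
6 -1 5995 ztop [123.1 134.9] y [-49.6 -34.7 -19.6]
18 1 1219 ztop [ 97.9 138.4] y [23.7 27.  40.6]
18 -1 1221 ztop [ 98.  137.9] y [-37.  -23.5 -20.4]
30 1 1117 ztop [97.9 99.7] y [25.3 28.1 34.2]
30 -1 1103 ztop [98.  99.9] y [-30.7 -24.6 -21.8]
42 1 1052 ztop [97.4 99.7] y [26.9 29.7 34.9]
42 -1 1055 ztop [97.6 99.9] y [-31.4 -26.2 -23.5]
54 1 908 ztop [97.4 98.9] y [28.5 31.1 34.4]
54 -1 918 ztop [97.6 99. ] y [-30.8 -27.6 -25. ]
66 1 1020 ztop [98.  99.4] y [30.1 32.8 36. ]
66 -1 1015 ztop [98.  99.5] y [-32.4 -29.2 -26.7]
78 1 1107 ztop [98.3 99.9] y [31.8 34.4 37.8]
78 -1 1113 ztop [ 98.5 100.1] y [-34.1 -30.9 -28.2]
90 1 1379 ztop [ 97.5 106.9] y [33.6 36.4 39.2]
90 -1 1385 ztop [ 97.7 107.1] y [-35.5 -32.8 -29.9]
102 1 317 ztop [80.8 93.5] y [34.6 36.9 37.6]
102 -1 321 ztop [81.3 93.5] y [-34.  -33.3 -31. ]
```

>>> send_rows(
  increments=[
    {"slide": [0, 0, 30], "turn": 0, "gripper": 0.28},
    {"slide": [0, 10, 30], "turn": -0.05, "gripper": 0.28},
    {"slide": [4, 22, 30], "turn": -0.11, "gripper": 0.28},
    {"slide": [5, 25, 10], "turn": -0.12, "gripper": 0.28},
    {"slide": [5, 25, 10], "turn": -0.12, "gripper": 0.28},
    {"slide": [5, 25, 0], "turn": -0.12, "gripper": 0.28},
    {"slide": [5, 25, 0], "turn": -0.12, "gripper": 0.28},
    {"slide": [5, 25, 0], "turn": -0.12, "gripper": 0.28},
    {"slide": [5, 25, 0], "turn": -0.12, "gripper": 0.28},
    {"slide": [5, 25, 0], "turn": -0.12, "gripper": 0.28},
  ],
)

```text
time: 6.55
tcp_pos: [475.1, 177.3, 195.2]
orientation: [0.946, 0.323, -0.001, -0.0]
wrist_force: [0.3, 0.4, -0.9]
opening: 61.3
gripper_force: 5.8
```

>>> send_rows(
  increments=[
    {"slide": [5, 25, 0], "turn": -0.12, "gripper": 0.28},
    {"slide": [5, 25, 0], "turn": -0.12, "gripper": 0.28},
    {"slide": [5, 25, 0], "turn": -0.12, "gripper": 0.28},
    {"slide": [5, 25, 0], "turn": -0.12, "gripper": 0.28},
    {"slide": [5, 20, 0], "turn": -0.091, "gripper": 0.28},
    {"slide": [3, 0, 0], "turn": 0, "gripper": 0.28},
    {"slide": [0, 0, 0], "turn": 0, "gripper": 0.28},
  ],
)

```text
time: 7.42
tcp_pos: [503.3, 295.9, 195.4]
orientation: [0.999, 0.046, -0.001, 0.0]
wrist_force: [0.2, -0.4, -1.7]
opening: 61.1
gripper_force: 5.8
```

Run:
```python
from h import *
st=status.get_state(); print(st['tcp_pos'],st['orientation'],st['opening'],st['qpos'])
s,R,t=snap("wrist"); save(s,"w3.png"); np.save("w3W.npy",world(s,R,t)); np.savez("w3c.npz",R=R,t=t,K=s["intrinsics"],P=s["pixels"])
```

```text
[503.25648621 295.92176593 195.40051447] [ 9.98935228e-01  4.61256425e-02 -7.79781101e-04  4.77348248e-04] 61.08603003972542 [ 4.13471186e-01  3.85447239e-01  1.60366643e+00 -3.61871076e-04
  1.15427739e+00  1.89213015e+00]
```

View pics/w3.png

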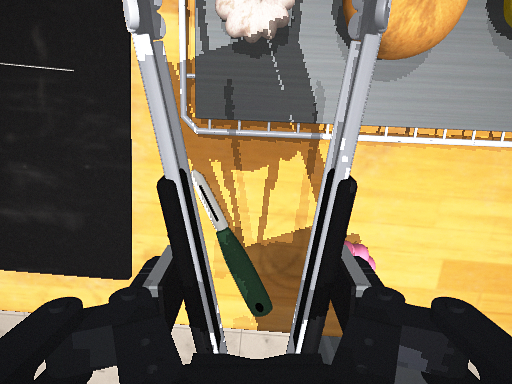

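The wrist view shows the garlic at the top edge of the picture, spanning about 217–293 px across and roughly centred between the tongs' arms. The onion is at upper right, well outside the jaws.

Run:
```python
from h import *
f=np.load("w3c.npz"); R,t,K,P=f["R"],f["t"],f["K"],f["P"]; W=np.load("w3W.npy"); C=-R.T@t
a=np.radians(5.3); d=np.array([np.cos(a),np.sin(a)]); n=np.array([-d[1],d[0]]); g=np.array([503.3,295.9])
def ray(u,v,z):
    r=R.T@np.linalg.solve(K,[u,v,1]); return C+r*(z-C[2])/r[2]
loc=lambda p:(np.round((np.asarray(p)[:2]-g)@d,1),np.round((np.asarray(p)[:2]-g)@n,1))
m=np.zeros(W.shape[:2],bool); m[:60,190:320]=1; m&=(W[...,2]>26)&(W[...,2]<100)
w=W[m]; X=(w[:,:2]-g)@d; Y=(w[:,:2]-g)@n
print("garlic",m.sum(),"x",X.min(),X.max(),"y",Y.min(),Y.max(),"zmax",w[:,2].max())
for v in (0,5,10,15): 
    u=np.nonzero(m[v])[0]; print(v,u.min(),u.max(),loc(ray(u.min(),v,45)),loc(ray(u.max(),v,45)))
# sphere-ish fit: circle of points with z 38..52 
k=(w[:,2]>35)&(w[:,2]<55); A=np.c_[2*X[k],2*Y[k],np.ones(k.sum())]; s=np.linalg.lstsq(A,X[k]**2+Y[k]**2,rcond=None)[0]; print("circle",s[:2],np.sqrt(s[2]+s[0]**2+s[1]**2),k.sum(), "world",g+d*s[0]+n*s[1])
# tongs arms
q=W.reshape(-1,3); x=(q[:,:2]-g)@d; y=(q[:,:2]-g)@n; z=q[:,2]
for x0 in (50,62,74,86,98):
    o=[]
    for sg in (1,-1):
        k=(x>=x0)&(x<x0+12)&(y*sg>5)&(y*sg<60)&(z>180)&(z<230)
        o+=[np.median(y[k]).round(1),np.percentile(z[k],90).round(1)]
    print(x0+6,o,"mid",(o[0]+o[2])/2)
```

```text
garlic 2512 x 109.19947913867244 136.8508442777331 y -28.576105379712313 29.400283058137955 zmax 67.4050245551707
0 216 294 (np.float64(136.6), np.float64(28.1)) (np.float64(136.6), np.float64(-28.1))
5 215 292 (np.float64(133.4), np.float64(28.9)) (np.float64(133.4), np.float64(-26.8))
10 216 287 (np.float64(130.1), np.float64(28.3)) (np.float64(130.1), np.float64(-23.2))
15 218 288 (np.float64(126.8), np.float64(26.9)) (np.float64(126.9), np.float64(-24.0))
circle [136.0176831    0.71859515] 23.672815829305662 1301 world [638.6697894  309.17955623]
56 [np.float64(29.8), np.float64(206.9), np.float64(-31.9), np.float64(207.0)] mid -1.049999999999999
68 [np.float64(31.6), np.float64(207.5), np.float64(-33.6), np.float64(207.4)] mid -1.0
80 [np.float64(33.3), np.float64(207.9), np.float64(-35.4), np.float64(207.9)] mid -1.0500000000000007
92 [np.float64(35.1), np.float64(214.6), np.float64(-37.2), np.float64(214.5)] mid -1.0500000000000007
104 [np.float64(34.9), np.float64(193.5), np.float64(-37.0), np.float64(193.6)] mid -1.0500000000000007
```

>>> send_rows(
  increments=[
    {"slide": [8, 1, -20], "turn": 0, "gripper": 0.28},
    {"slide": [8, 1, -30], "turn": 0, "gripper": 0.28},
    {"slide": [8.5, 2, -30], "turn": 0, "gripper": 0.28},
    {"slide": [0, 0, -10], "turn": 0, "gripper": 0.28},
    {"slide": [0, 0, -15], "turn": 0, "gripper": 0.28},
    {"slide": [0, 0, -15], "turn": 0, "gripper": 0.28},
    {"slide": [0, 0, -10], "turn": 0, "gripper": 0.28},
    {"slide": [0, 0, 0], "turn": 0, "gripper": 0.28},
  ],
)

```text
time: 8.48
tcp_pos: [527.6, 300.5, 65.6]
orientation: [0.999, 0.045, -0.001, 0.0]
wrist_force: [-0.0, -0.4, -1.4]
opening: 61.4
gripper_force: 5.8
```

Run:
```python
from h import *
s,R,t=snap("top"); save(s,"t4.png"); b=snap("scene")[0]["pixels"][130:232,200:336,::-1]
a=s["pixels"][120:255,90:270,::-1]
cv2.imwrite("pics/c4.png",np.hstack([cv2.resize(a,(400,300),interpolation=2),cv2.resize(b,(400,300),interpolation=2)]))
```

```text
(no output)
```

View pics/c4.png

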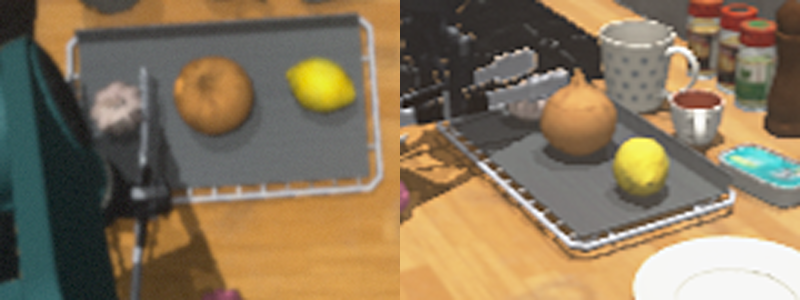

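The top crop shows the right jaw just to the right of the garlic, which sits at crop (117,108). The jaw tip is about 5 mm farther forward than ideal, and the onion is clear. I'll shift back 4 mm while descending.

>>> send_rows(
  increments=[
    {"slide": [-4, 0, -5], "turn": 0, "gripper": 0.28},
    {"slide": [0, 0, -8], "turn": 0, "gripper": 0.28},
    {"slide": [0, 0, -7], "turn": 0, "gripper": 0.28},
    {"slide": [0, 0, -6], "turn": 0, "gripper": 0.28},
    {"slide": [0, 0, 0], "turn": 0, "gripper": 0.28},
  ],
)

```text
time: 9.2
tcp_pos: [523.8, 300.4, 39.5]
orientation: [0.999, 0.045, -0.001, 0.0]
wrist_force: [0.3, -0.3, -1.1]
opening: 61.4
gripper_force: 5.8
```

>>> send_rows(
  increments=[
    {"slide": [0, 0, 0], "turn": 0, "gripper": 0.32},
    {"slide": [0, 0, 0], "turn": 0, "gripper": 0.35},
    {"slide": [0, 0, 0], "turn": 0, "gripper": 0.37},
    {"slide": [0, 0, 0], "turn": 0, "gripper": 0.39},
    {"slide": [0, 0, 0], "turn": 0, "gripper": 0.41},
    {"slide": [0, 0, 0], "turn": 0, "gripper": 0.41},
  ],
)

```text
time: 9.95
tcp_pos: [524.2, 300.7, 40.3]
orientation: [0.999, 0.045, 0.0, -0.0]
wrist_force: [1.3, 0.5, -0.7]
opening: 50.4
gripper_force: 12.7
```

>>> send_rows(
  increments=[
    {"slide": [0, 0, 0], "turn": 0, "gripper": 0.44},
    {"slide": [0, 0, 0], "turn": 0, "gripper": 0.47},
    {"slide": [0, 0, 0], "turn": 0, "gripper": 0.47},
    {"slide": [0, 0, 0], "turn": 0, "gripper": 0.47},
  ],
)

```text
time: 10.45
tcp_pos: [524.2, 300.6, 40.3]
orientation: [0.999, 0.045, 0.0, -0.0]
wrist_force: [-0.9, 0.4, -0.1]
opening: 48.1
gripper_force: 61.4
```

>>> send_rows(
  increments=[
    {"slide": [0, 0, 5], "turn": 0, "gripper": 0.47},
    {"slide": [0, 0, 10], "turn": 0, "gripper": 0.47},
    {"slide": [0, 0, 15], "turn": 0, "gripper": 0.47},
    {"slide": [0, 0, 20], "turn": 0, "gripper": 0.47},
    {"slide": [0, 0, 25], "turn": 0, "gripper": 0.47},
    {"slide": [0, 0, 25], "turn": 0, "gripper": 0.47},
    {"slide": [0, 0, 25], "turn": 0, "gripper": 0.47},
    {"slide": [0, 0, 20], "turn": 0, "gripper": 0.47},
    {"slide": [0, 0, 10], "turn": 0, "gripper": 0.47},
    {"slide": [0, 0, 0], "turn": 0, "gripper": 0.47},
  ],
)

```text
time: 11.7
tcp_pos: [524.6, 300.8, 196.3]
orientation: [0.999, 0.045, 0.001, -0.0]
wrist_force: [-0.1, 0.2, -1.5]
opening: 48.5
gripper_force: 61.7
```

Run:
```python
from h import *
a=snap("wrist")[0]["pixels"][:,:,::-1]; b=snap("scene")[0]["pixels"][90:252,150:366,::-1]
cv2.imwrite("pics/c5.png",np.hstack([cv2.resize(a,(400,300)),cv2.resize(b,(400,300),interpolation=2)]))
```

```text
(no output)
```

View pics/c5.png

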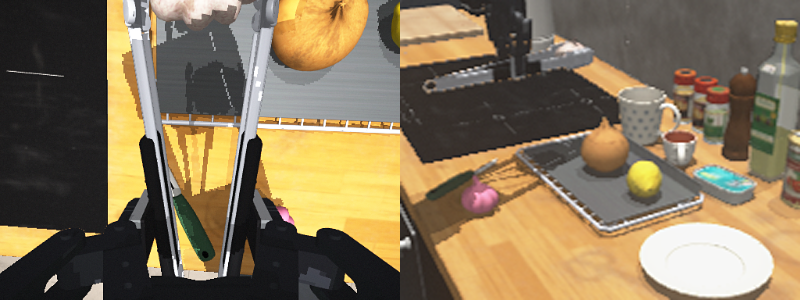

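The garlic is held between the jaws and off the sheet, visible at the top of the wrist view. The onion and lemon are unmoved. Next I'll carry it to the plate.

>>> send_rows(
  increments=[
    {"slide": [0, -10, 0], "turn": 0, "gripper": 0.47},
    {"slide": [0, -20, 0], "turn": 0, "gripper": 0.47},
    {"slide": [0, -30, 0], "turn": 0, "gripper": 0.47},
    {"slide": [0, -30, 0], "turn": 0, "gripper": 0.47},
    {"slide": [1, -30, 0], "turn": 0, "gripper": 0.47},
    {"slide": [1, -30, 0], "turn": 0, "gripper": 0.47},
    {"slide": [1, -30, 0], "turn": 0, "gripper": 0.47},
    {"slide": [1, -30, 0], "turn": 0, "gripper": 0.47},
    {"slide": [1, -30, 0], "turn": 0, "gripper": 0.47},
    {"slide": [0, -30, 0], "turn": 0, "gripper": 0.47},
  ],
)

```text
time: 13.05
tcp_pos: [528.4, 28.4, 195.0]
orientation: [0.999, 0.045, -0.0, 0.0]
wrist_force: [0.3, -0.2, -1.1]
opening: 48.1
gripper_force: 61.7
```

>>> send_rows(
  increments=[
    {"slide": [0, -30, 0], "turn": 0, "gripper": 0.47},
    {"slide": [0, -30, 0], "turn": 0, "gripper": 0.47},
    {"slide": [0, -30, -5], "turn": 0, "gripper": 0.47},
    {"slide": [0, -25, -10], "turn": 0, "gripper": 0.47},
    {"slide": [0, -15, -15], "turn": 0, "gripper": 0.47},
    {"slide": [0, -8, -15], "turn": 0, "gripper": 0.47},
    {"slide": [0, 0, -10], "turn": 0, "gripper": 0.47},
    {"slide": [0, 0, -5], "turn": 0, "gripper": 0.47},
    {"slide": [0, 0, 0], "turn": 0, "gripper": 0.47},
    {"slide": [0, 0, 0], "turn": 0, "gripper": 0.47},
  ],
)

```text
time: 14.3
tcp_pos: [529.6, -107.0, 135.7]
orientation: [0.999, 0.046, 0.0, 0.0]
wrist_force: [-0.1, -0.3, -0.5]
opening: 48.3
gripper_force: 61.8
```

Run:
```python
from h import *
s,R,t=snap("top"); W=world(s,R,t); a=s["pixels"][110:245,110:380,::-1]; b=snap("scene")[0]["pixels"][120:282,200:416,::-1]
P=s["pixels"]; hsv=cv2.cvtColor(P,cv2.COLOR_RGB2HSV)
for n,(u0,u1,v0,v1),lo,hi in (("held",(270,360,115,215),95,190),("plate",(265,365,115,215),6,25),("onion",(164,208,142,186),32,130),("lemon",(215,253,143,175),32,100)):
    m=np.zeros(P.shape[:2],bool); m[v0:v1,u0:u1]=1; m&=(W[...,2]>lo)&(W[...,2]<hi)
    if n=="plate": m&=(hsv[...,1]<60)&(hsv[...,2]>120)
    w=W[m]; print(n,m.sum(),np.median(w,0).round(),((np.percentile(w,2,0)+np.percentile(w,98,0))/2).round(1))
m=np.zeros(P.shape[:2],bool); m[115:215,270:360]=1; m&=(W[...,2]>130)&(hsv[...,0]<25)&(hsv[...,1]>25); w=W[m]
print("pinkish",m.sum(),np.median(w,0).round())
cv2.imwrite("pics/c6.png",np.hstack([cv2.resize(a,(440,220),interpolation=2),cv2.resize(b,(293,220),interpolation=2)]))
```

```text
held 667 [633. -79. 150.] [590.8 -84.9 154.9]
plate 1461 [660. -53.  13.] [650.5 -72.3  13.8]
onion 1005 [641. 204.  83.] [645.5 206.1  79.4]
lemon 568 [655.  95.  66.] [658.   95.8  61.1]
pinkish 579 [624. -79. 159.]
```

View pics/c6.png

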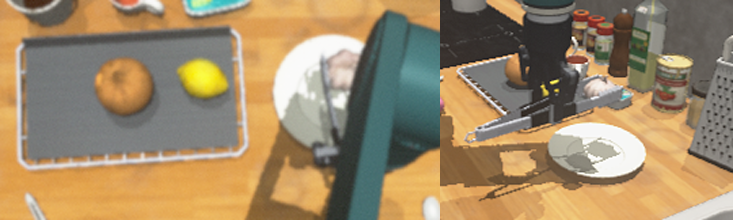

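The garlic is in the tongs over the middle of the plate, at about (343,75) in the left crop. The onion and lemon measure within 0.5 mm of where they started.

```bash
python3 -c "
from h import *
print(robot.sign_off())"
```

```text
the job is handed in; nothing more can be done
None
```

I handed the job in at about 14 s of the 45 s limit, with the tongs holding the garlic about 115 mm above the worktop, over the middle of the plate; the onion and lemon haven't moved, but the verdict itself wasn't shown.

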